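# Hold the reset button of a loaded test jig with a stylus

### The arm

A 6-joint arm with a two-finger parallel gripper is mounted at the origin on the work surface. World frame = base frame: x ahead of the robot, y to its left, z up, the work surface at z = 0. Lengths are in mm, angles in rad, forces in N, time in s.
With the tool pointing down it reaches from about 400 to 825 mm from the base axis. Payload 7 kg.
Tool frame: the origin (TCP) lies at the very end of the fingers, on their centre line; the grasp point (between the pads) lies 19 mm behind it; z points along the fingers, y is the line along which they close (so a half turn about z gives the same grasp; the last joint's range is limited). The gripper opens to 88 mm and grips with 3 to 60 N. Pads are 19 mm wide; open, the fingers measure 130 mm over their backs; the gripper's body (78 mm by 193 mm) begins 47 mm behind the grasp point.
Start: joints at [1.492, 0.359, 0.012, 0, -1.224, -0.288], TCP at [242.082, 630.072, 226.561] pointing down, gripper open.
Joint ranges: [-3.07, 3.07], [-1.43, 2.12], [-1.02, 1.25], [-3.03, 1.67], [-3.05, -0], [-3.03, 3.03]. Speed limits (rad/s): [2.39, 2.39, 3.01, 3.14, 3.14, 3.14].

### API

Orientations are given as a rotation vector (axis times angle).
In Python, from station import * gives the robot as it stands. The module is installed in compiled form; this text tells all that it offers.
- The arm moves only by the tool play_rows, never from a script. Its argument "targets" is a list of rows, each an object with "linear": the shift along the tool's x, y, z in m, a list of three; "twist": the turn about the tool's z in rad; "hand": the gripper command: -1 is shut, 1 is fully open, values between are in proportion. In form: [{"linear": [dx, dy, dz], "twist": twist, "hand": hand}, ...]. A call has 1 to 20 rows; each row shifts and turns the commanded pose from where the row before left it, along the tool's axes as they then stand; what a row does not reach is not made up. A row lasts 1/12 s, in which the tool goes at most 41.7 mm and 7.16 degrees, less where a joint would pass 70% of its speed; a pose out of reach is approached as far as the arm can. A call is refused whole if a number of a shift passes 0.0417 or a number of a turn 0.125, either way. A call with a gripper value outside its range is refused whole. The fingers move at their own pace and stop on an object; "newtons" is the grip in N (left out, the last holds). Time passes only in rows, so rows that do not move let the fingers close. It gives the time, the measured TCP pose, the force, the opening and the grip force at its end, in the units of the state.
- get_state(): the state, without advancing time (a new reading comes with each control period).
- read_camera(name): name is "scene" or "top" or "wrist"; returns the picture (384x512x3 uint8, red, green, blue); there is no depth.
- get_calibration(name): a dict with "vfov" (degrees; the focal length in pixels is half the picture's height over the tangent of half this angle, whatever the lens; pixels are square), "cx", "cy" (the principal point, pixels), "R" (3x3) and "t" (3): a world point X has camera coordinates R X + t. Camera axes: x right, y down, z forward; pixel columns grow to the right and rows downward; lengths in mm; the calibration is good to about 2 mm. A picture is of the moment at which its call begins: read the wrist's pose just before it. get_calibration takes no time and is no camera call; for the wrist camera it gives the pose at the moment of the call.
- hand_in(): hands the job in; it is judged then, once.
The state is a dict: "t": time; "joints": joint angles; "qvel": joint speeds; "joint_torque": joint torques, N m; "tool_pos": TCP position; "tcp_rot": TCP orientation; "contact_force": force on the tool from outside, world axes, zero at the start; "moment": the same for the moment, N m; "finger_gap": finger opening in mm; "gripper_force": force on a finger pad.
Only numpy, scipy, OpenCV 4.12 (cv2) and the standard library are available. Lean on these libraries where they do the work, as an engineer would, in place of code of your own. Each camera call takes 0.05 s, during which the arm holds its last target. There are 200 camera calls.

### The job

A circuit board is loaded in the open tray of the cream test jig: first push the tray fully home under the hood. Then take the orange-handled stylus out of its stand, reach its steel tip down through the yellow-ringed hole in the hood and press the recessed red reset button fully down. Finish while still gripping the stylus and holding the button down (do not let go or withdraw), and leave the tape spool, the phone and the jar where they are.

Things in the scene. Friction and masses are not known exactly. Their poses are not given: they have to be found in the camera images.
- tray (a joint): Sliding tray of the jig, in m: 0 = fully home (a hard stop), about 0.07 to 0.095 at the start, stop at 0.1. It slides level along the jig's own x axis and grows as it comes out towards the robot (the jig's -x). It stays where it is left; about 3 N moves it.
- tray_tab (a point): Centre of the top edge of the tray's blue upright push tab, at the tray's robot-side end and moving with it: 60 mm wide (jig y), 10 mm thick (jig x), top 65 mm above the table, flat face to the robot; nothing sticks out in front of it. With the tray home, its centre is 45 mm in front of the hood and 105 mm (level, straight along the slide) from the access hole's centre. Axes: the jig's.
- access_hole (a point): Centre of the round hole in the top of the cream hood, level with the hood's upper face 75 mm above the table; hole 16 mm across with a yellow ring around it, through a plate 8 mm thick. Its axes are the jig's: x points away from the tray's open side (the way the tray closes), z up. The hood is fixed to the table, 160 mm (x) by 180 mm (y), its centre 20 mm beyond the hole along its x; it is turned up to 0.25 rad.
- reset_button (a joint): Travel of the red reset button, in m: 0 = up, 0.005 = fully down at its stop, straight down. Sprung: it starts to move at 1.8 N and is fully down at 4.8 N; springs back when let go.
- button_top (a point): Centre of the top face of the red button, 16 mm across, on a black block on the green board in the tray; 45 mm above the table when up, so 30 mm below the hood's upper face. It rides with the tray and lies straight under the access hole when the tray is fully home.
- stylus_grip (a point): Centre of the orange round handle of the stylus: 18 mm across, 70 mm long. A steel shank 8 mm across and 70 mm long runs straight down from it; the flat tip lies 105 mm below this point. z points from the tip to the handle. Mass about 60 g. It stands upright in the stand, the handle's shoulder on the stand's top, so this point starts 115 mm above the table; lift 75 mm to clear the stand.
- stylus_tip (a point): Flat steel tip of the stylus, 8 mm across, on its axis.
- stand_hole (a point): Centre of the 12 mm hole in the top of the bare aluminium stylus stand, 80 mm above the table; the stand is a 60 by 60 by 80 mm block fixed to the table, left or right of the jig.
- spool: White spool of tape lying flat, 70 mm across, 24 mm high, origin at the centre of its underside. To be left alone.
- phone: Phone with a silver frame and dark screen, lying flat, 146 by 71 by 9 mm, origin at the centre of its underside. To be left alone.
- jar: Small jar, 52 mm across, 70 mm high, origin at the centre of its underside. To be left alone.
Mind the look-alikes: they are no part of the job. What is shaped like the part that bears stylus_grip but blue is not meant.

How it is judged:
By the outcome, as a careful person would: the job done as asked, in the order asked, and still so for the second after the job is handed in, while the arm keeps its last pose, push and grip.
It also fails if it takes over 56 s, if anything falls off the work surface, if the arm or the gripper's body presses on something with over 40 N, if the wrist force passes 120 N, or if a joint passes its speed limit or range.

## Working session

There is one attempt and no reset: what is moved stays moved. The work goes in short steps, Python scripts to look and compute and a tool call to move; the robot and the scene stay as the last step left them, time stands still between calls to the robot, and variables do not carry over. Pictures are saved under pics/ and viewed, at most 10 in all, crops included, and the job is handed in when it is done.

Besides the shell and the picture viewer there is one more tool, called after "Call:" by a JSON object that holds its "method" and its "body", one argument or row to a line. play_rows: Moves the arm, as the interface text tells. Its arguments: {"type":"object","properties":{"targets":{"type":"array"},"newtons":{"type":"number"}},"required":["targets"]}

```bash
mkdir -p pics; cat > h.py <<'E'
from station import *
import numpy as np, cv2
from scipy.spatial.transform import Rotation as Ro
def cal(n):
    c=get_calibration(n); f=192/np.tan(np.radians(c["vfov"])/2)
    return f,c["cx"],c["cy"],np.array(c["R"]),np.array(c["t"])
def ray(n,u,v,z,c=None):
    f,cx,cy,R,t=c or cal(n)
    C=-R.T@t; d=R.T@np.array([(u-cx)/f,(v-cy)/f,1])
    return C+d*(z-C[2])/d[2]
def proj(n,X,c=None):
    f,cx,cy,R,t=c or cal(n); p=R@np.array(X)+t
    return cx+f*p[0]/p[2],cy+f*p[1]/p[2]
def save(im,p): cv2.imwrite(p,cv2.cvtColor(im,cv2.COLOR_RGB2BGR))
E
python3 - <<'E'
from h import *
for n in("top","scene"):
    im=read_camera(n); np.save(n+".npy",im); save(cv2.resize(im,(800,600),interpolation=cv2.INTER_CUBIC),f"pics/{n}0.png")
    f,cx,cy,R,t=cal(n); print(n,f,cx,cy,-R.T@t,R[2])
s=get_state(); print(s)
E
```

```text
top 460.1062931429661 257.90509101643306 199.65084842966428 [ 336.84661223   -4.4886042  1412.66521843] [ 0.16992094 -0.02119836 -0.98522967]
scene 472.67593693822647 252.82085615608793 201.72991404295055 [948.69070537 774.72835352 889.38740407] [-0.35070076 -0.65427026 -0.6700294 ]
{'t': 0.1, 'joints': array([ 1.49209896e+00,  3.59279447e-01,  1.11597665e-02, -2.89066583e-04,
       -1.22409005e+00, -2.88132725e-01]), 'qvel': array([-0.00018299, -0.00228568,  0.00065569,  0.00037105,  0.00083478,
       -0.00121293]), 'joint_torque': array([-2.54306702e-03, -5.84166062e+01,  2.93751132e+01,  7.01552823e+00,
        1.01453962e-02, -5.32030185e-05]), 'tool_pos': array([241.94973535, 629.6882731 , 225.74708599]), 'tcp_rot': array([ 3.08745913e+00, -5.72880416e-01, -1.92444084e-04]), 'contact_force': array([-0.25499665,  0.45605559,  0.12901072]), 'moment': array([-0.00654438, -0.04097743,  0.0283548 ]), 'gripper_force': 0.0, 'finger_gap': 87.77953470360117}
```

View pics/top0.png

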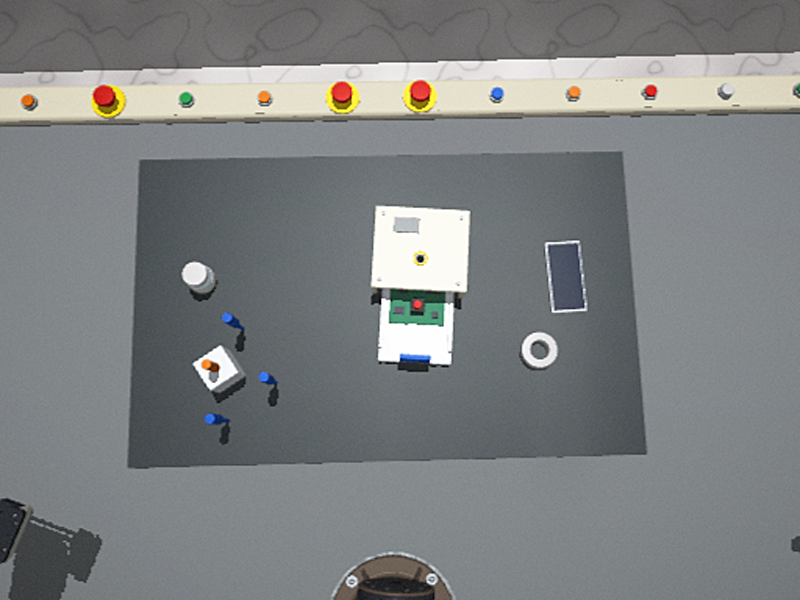

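View pics/scene0.png

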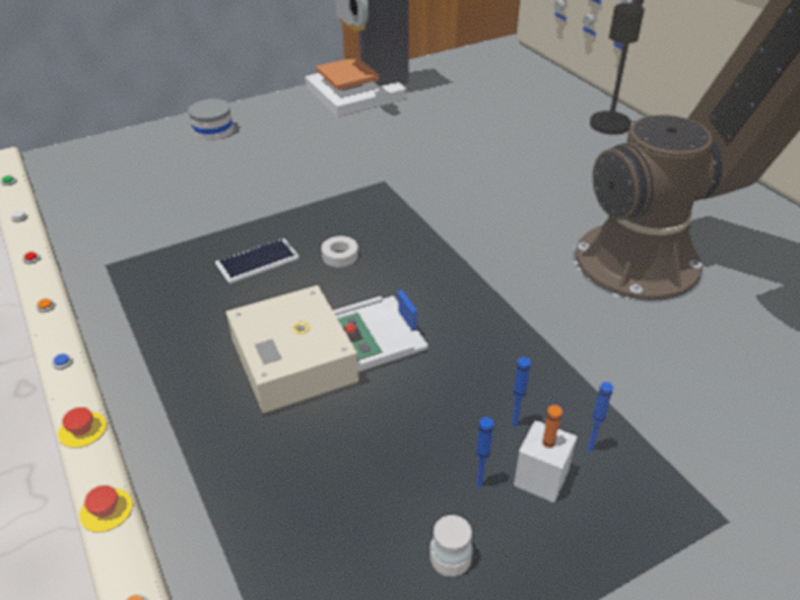

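Top picture (800-px view): the orange handle is in the stand at about (210,366). The look-alikes are blue styli at (232,320), (266,378) and (213,419), plus orange panel buttons at (28,101), (264,98) and (573,93). I choose the orange one in the aluminium block. The hole's yellow ring is at (420,258) and the blue tab at (415,359). The scene view agrees: orange at (552,425), ring (302,327), tab (407,310).

```bash
python3 - <<'E'
from h import *
from scipy.optimize import least_squares
def blobs(n,lo,hi,mn=6):
    im=np.load(n+".npy"); h=cv2.cvtColor(im,cv2.COLOR_RGB2HSV)
    m=cv2.inRange(h,lo,hi); k,l,s,c=cv2.connectedComponentsWithStats(m)
    return [(s[i].tolist(),c[i].round(1).tolist()) for i in range(1,k) if s[i,4]>=mn],l
C={"yellow":((22,90,90),(35,255,255)),"orange":((5,130,80),(16,255,255)),"blue":((105,150,40),(125,255,255)),"red":((0,170,60),(4,255,255))}
for n in("top","scene"):
    for k,(lo,hi) in C.items():
        for s,c in blobs(n,lo,hi)[0]:
            if n=="top" and c[1]<110: continue
            print(n,k,s,c,[ray(n,*c,z).round(0).tolist()[:2] for z in (40,75,150)])
# hood outline in top view
im=np.load("top.npy"); h=cv2.cvtColor(im,cv2.COLOR_RGB2HSV)
m=((h[...,2]>215)).astype(np.uint8); m[:100]=0
for c in cv2.findContours(m,cv2.RETR_EXTERNAL,cv2.CHAIN_APPROX_NONE)[0]:
    if cv2.contourArea(c)>200:
        r=cv2.minAreaRect(c); print(r, cv2.approxPolyDP(c,4,True)[:,0].tolist())
im=np.load("top.npy")
a=cv2.resize(im[190:290,110:190],None,fx=5,fy=5,interpolation=cv2.INTER_CUBIC)
b=cv2.resize(im[125:240,230:310],None,fx=4.35,fy=4.35,interpolation=cv2.INTER_CUBIC)
save(np.hstack([a,b[:500]]),"pics/crop1.png"); 
E
```

```text
top yellow [265, 161, 9, 9, 34] [269.1, 165.0] [[681.0, -71.0], [672.0, -69.0], [653.0, -66.0]]
top orange [129, 230, 11, 8, 53] [133.8, 233.7] [[479.0, 338.0], [475.0, 329.0], [468.0, 310.0]]
top blue [142, 200, 14, 12, 74] [147.9, 204.9] [[565.0, 297.0], [559.0, 290.0], [547.0, 273.0]]
top blue [256, 227, 19, 5, 76] [265.0, 229.2] [[483.0, -53.0], [480.0, -52.0], [472.0, -49.0]]
top blue [166, 238, 11, 9, 61] [170.5, 241.9] [[452.0, 229.0], [449.0, 223.0], [443.0, 210.0]]
top blue [131, 265, 16, 7, 75] [137.3, 267.8] [[378.0, 326.0], [377.0, 317.0], [375.0, 299.0]]
top red [265, 193, 5, 5, 20] [266.8, 194.8] [[588.0, -61.0], [582.0, -60.0], [568.0, -57.0]]
scene yellow [187, 206, 11, 8, 36] [192.2, 209.5] [[658.0, -106.0], [670.0, -70.0], [696.0, 8.0]]
scene yellow [37, 263, 31, 24, 316] [53.2, 277.0] [[1027.0, -53.0], [1023.0, -19.0], [1017.0, 54.0]]
scene yellow [51, 312, 34, 29, 411] [68.9, 329.2] [[1026.0, 104.0], [1023.0, 132.0], [1016.0, 191.0]]
scene orange [262, 0, 70, 36, 1390] [286.1, 13.3] [[-283.0, -1158.0], [-232.0, -1079.0], [-123.0, -908.0]]
scene orange [203, 15, 38
[... 1964 characters left out ...]
d [41, 262, 17, 11, 94] [48.8, 266.6] [[1029.0, -90.0], [1026.0, -55.0], [1019.0, 22.0]]
((137.30767822265625, 234.9615020751953), (20.246559143066406, 21.0786075592041), 56.3099365234375) [[140, 221], [124, 232], [134, 248], [151, 238]]
((344.75, 223.25), (21.21320343017578, 20.50609588623047), 45.0) [[339, 214], [336, 229], [350, 233], [354, 218]]
((265.89654541015625, 211.75863647460938), (46.74272918701172, 39.10886764526367), 3.3664605617523193) [[244, 191], [243, 230], [287, 232], [289, 194], [284, 195], [283, 209], [248, 206], [249, 192]]
((268.9615478515625, 158.6923065185547), (60.90607833862305, 51.7535285949707), 3.1798300743103027) [[241, 132], [238, 182], [298, 185], [300, 135]]
```

View pics/crop1.png

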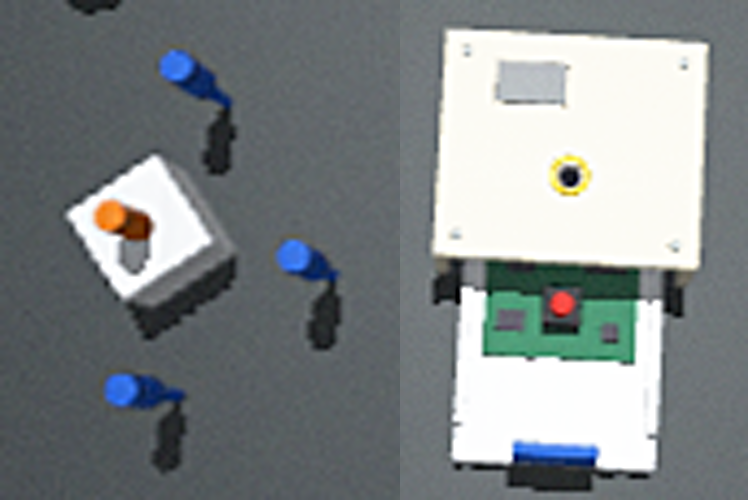

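The crop shows the orange disc at crop (111,216), in the white-lit stand, with blue discs at (178,66), (295,257) and (122,388). The hole is clear, and the tray is open with the tab at (555,455). The choice is confirmed.

```bash
python3 - <<'E'
from h import *
r=lambda n,u,v,z: ray(n,u,v,z).round(1)[:2]
print("stylus top",r("top",132.2,233.2,150))
print("blues",[r("top",u,v,140).tolist() for u,v in((145.6,203.2),(169,241.4),(134.4,267.6))])
st=[r("top",u,v,80) for u,v in((140,221),(124,232),(134.5,248.5),(151,238))]; print("stand",st,np.mean(st,0))
hc=[r("top",u,v,75) for u,v in((241,132),(238,183),(298,185.5),(300,135))]; print("hood",[h.tolist() for h in hc],np.mean(hc,0))
for a,b in((0,1),(3,2)): d=hc[a]-hc[b]; print(np.arctan2(d[1],d[0]),np.hypot(*d))
for a,b in((0,3),(1,2)): d=hc[a]-hc[b]; print(np.arctan2(d[1],d[0])-np.pi/2,np.hypot(*d))
print("hole",r("top",269.1,165,75),"button",r("top",266.8,194.8,45))
# tab top edge: top image blue region crop 513..598 wide,y 442-452
print("tab ends",[r("top",230+u/4.35,125+v/4.35,65).tolist() for u,v in((514,445),(598,450))], "tab scene", [r("scene",u,v,65).tolist() for u,v in ((255,187),(265,200))])
print("scene: stylus top",proj("scene",(*r("top",132.2,233.2,150),150)), "proj grip",proj("scene",(*r("top",132.2,233.2,150),115)))
s=get_state(); print(Ro.from_rotvec(s["tcp_rot"]).as_matrix().round(3))
f,cx,cy,R,t=cal("wrist"); T=Ro.from_rotvec(s["tcp_rot"]).as_matrix(); print("wristcam in tool",T.T@(-R.T@t-s["tool_pos"]), (R@T).round(3),f)
E
```

```text
stylus top [469.1 314.8]
blues [[553.3, 281.9], [445.1, 216.0], [376.0, 309.4]]
stand [array([511.4, 310.7]), array([480.5, 356.2]), array([432.2, 325. ]), array([461.3, 278.2])] [471.35  317.525]
hood [[776.4, 12.6], [619.0, 24.5], [607.6, -153.5], [763.4, -165.8]] [691.6  -70.55]
-0.07546000241546938 157.84920018802754
-0.07878396098914389 156.2847721308765
-0.07274138398096075 178.87302759220017
-0.06395759314177352 178.36468260280677
hole [672.  -69.4] button [587.  -61.2]
tab ends [[480.5, -297.8], [475.8, -354.8]] tab scene [[483.6, -79.4], [486.2, -20.6]]
scene: stylus top (np.float64(354.3387623142983), np.float64(261.7918102033045)) proj grip (np.float64(352.10354473299014), np.float64(272.79536027145724))
[[ 0.933 -0.359 -0.   ]
 [-0.359 -0.933 -0.001]
 [ 0.     0.001 -1.   ]]
wristcam in tool [  81.16735711   -0.21181137 -157.54835063] [[ 0.     1.    -0.001]
 [-0.954 -0.    -0.299]
 [-0.299  0.001  0.954]] 322.3470071778613
```

Call:
{"method": "play_rows", "body": {
  "targets": [
    {"linear":[0,0,0],"twist":-0.096,"hand":-1},
    {"linear":[0,0,0],"twist":-0.096,"hand":-1},
    {"linear":[0,0,0],"twist":-0.095,"hand":-1},
    {"linear":[0.021,0.027,0],"twist":0,"hand":-1},
    {"linear":[0.021,0.027,0],"twist":0,"hand":-1},
    {"linear":[0.021,0.027,0],"twist":0,"hand":-1},
    {"linear":[0.021,0.027,0],"twist":0,"hand":-1},
    {"linear":[0.021,0.027,0],"twist":0,"hand":-1},
    {"linear":[0.021,0.027,0],"twist":0,"hand":-1},
    {"linear":[0.021,0.027,0],"twist":0,"hand":-1},
    {"linear":[0.021,0.027,0],"twist":0,"hand":-1},
    {"linear":[0.021,0.027,0],"twist":0,"hand":-1},
    {"linear":[0.021,0.027,0],"twist":0,"hand":-1},
    {"linear":[0,0.027,0],"twist":0,"hand":-1},
    {"linear":[0,0.027,0],"twist":0,"hand":-1},
    {"linear":[0,0.027,0],"twist":0,"hand":-1},
    {"linear":[0,0.027,0],"twist":0,"hand":-1},
    {"linear":[0,0.027,0],"twist":0,"hand":-1}
  ],
  "newtons": 20
}}

```text
t: 1.6
tool_pos: [418.7, 208.1, 226.3]
tcp_rot: [3.139, -0.125, -0.001]
contact_force: [0.6, 0.0, 1.0]
finger_gap: 0.5
gripper_force: 0.0
```

Call:
{"method": "play_rows", "body": {
  "targets": [
    {"linear":[0.0041,0.0233,0],"twist":0,"hand":-1},
    {"linear":[0.0041,0.0233,0],"twist":0,"hand":-1},
    {"linear":[0.0041,0.0233,0],"twist":0,"hand":-1},
    {"linear":[0.0041,0.0233,0],"twist":0,"hand":-1},
    {"linear":[0.0041,0.0233,0],"twist":0,"hand":-1},
    {"linear":[0.0041,0.0233,0],"twist":0,"hand":-1},
    {"linear":[0.0041,0.0233,0],"twist":0,"hand":-1},
    {"linear":[0.0041,0.0233,0],"twist":0,"hand":-1},
    {"linear":[0.0041,0.0233,0],"twist":0,"hand":-1},
    {"linear":[0.0041,0.0233,0],"twist":0,"hand":-1},
    {"linear":[0.0041,0.0233,0],"twist":0,"hand":-1},
    {"linear":[0,0,0],"twist":0,"hand":-1},
    {"linear":[0,0,0],"twist":0,"hand":-1}
  ]
}}

```text
t: 2.68
tool_pos: [443.3, -50.5, 226.3]
tcp_rot: [3.139, -0.129, -0.001]
contact_force: [-1.0, 0.5, -0.0]
finger_gap: 0.4
gripper_force: 0.0
```

```bash
python3 - <<'E'
from h import *
s=get_state(); c=cal("wrist"); im=read_camera("wrist"); print(s["tool_pos"])
np.save("w1.npy",im); save(im,"pics/w1.png")
h=cv2.cvtColor(im,cv2.COLOR_RGB2HSV)
for k,lo,hi,z in(("y",(22,90,90),(35,255,255),75),("r",(0,150,60),(6,255,255),45),("b",(105,150,40),(125,255,255),65)):
    n,l,st,ce=cv2.connectedComponentsWithStats(cv2.inRange(h,lo,hi))
    for i in range(1,n):
        if st[i,4]>25: print(k,st[i],ce[i].round(1),ray("wrist",*ce[i],z,c).round(1))
print("expect hole px",proj("wrist",(672,-69.4,75),c))
E
```

```text
[443.34274811 -50.45630813 226.26356553]
r [245  12  17  20 259] [253.2  20.9] [587.1 -61.6  45. ]
b [223 126  62  15 865] [253.5 133.1] [484.9 -53.4  65. ]
b [  0 174  40  26 322] [ 18.2 184.3] [453. 192.  65.]
expect hole px (np.float64(254.1254214163109), np.float64(-109.37396214845319))
```

View pics/w1.png

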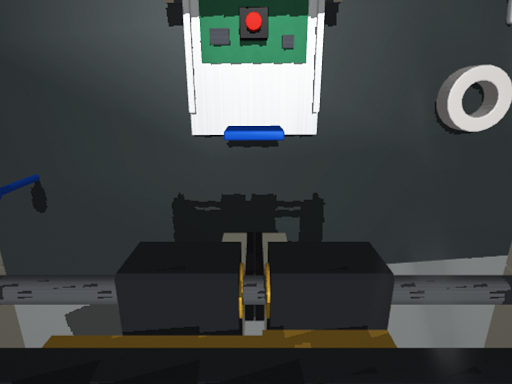

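The wrist view shows the red button at (253,21) and the tab at (253,133), square to the tool. There are no obstacles in front of the tab, and the spool is off to the right at (475,98).

Call:
{"method": "play_rows", "body": {
  "targets": [
    {"linear":[0,0.001,0.0245],"twist":0,"hand":-1},
    {"linear":[0,0,0.0245],"twist":0,"hand":-1},
    {"linear":[0,0,0.0245],"twist":0,"hand":-1},
    {"linear":[0,0,0.0245],"twist":0,"hand":-1},
    {"linear":[0,0,0.0245],"twist":0,"hand":-1},
    {"linear":[0,0,0.0245],"twist":0,"hand":-1},
    {"linear":[0,0,0.0245],"twist":0,"hand":-1},
    {"linear":[0,0,0.0245],"twist":0,"hand":-1},
    {"linear":[0.008,0,0],"twist":0,"hand":-1},
    {"linear":[0.008,0,0],"twist":0,"hand":-1},
    {"linear":[0.005,0,0],"twist":0,"hand":-1},
    {"linear":[0.005,0,0],"twist":0,"hand":-1},
    {"linear":[0.005,0,0],"twist":0,"hand":-1},
    {"linear":[0.005,0,0],"twist":0,"hand":-1},
    {"linear":[0.005,0,0],"twist":0,"hand":-1}
  ]
}}

```text
t: 3.98
tool_pos: [485.0, -53.8, 31.3]
tcp_rot: [-3.139, 0.126, -0.001]
contact_force: [-3.6, 0.8, 2.1]
finger_gap: 0.3
gripper_force: 1.5
```

Call:
{"method": "play_rows", "body": {
  "targets": [
    {"linear":[0.005,0,0],"twist":0,"hand":-1},
    {"linear":[0.005,0,0],"twist":0,"hand":-1},
    {"linear":[0.005,0,0],"twist":0,"hand":-1},
    {"linear":[0.005,0,0],"twist":0,"hand":-1},
    {"linear":[0.005,0,0],"twist":0,"hand":-1},
    {"linear":[0.005,0,0],"twist":0,"hand":-1},
    {"linear":[0.005,0,0],"twist":0,"hand":-1},
    {"linear":[0.005,0,0],"twist":0,"hand":-1},
    {"linear":[0.005,0,0],"twist":0,"hand":-1},
    {"linear":[0.005,0,0],"twist":0,"hand":-1}
  ]
}}

```text
t: 4.82
tool_pos: [534.7, -57.8, 30.5]
tcp_rot: [3.139, -0.125, -0.0]
contact_force: [-2.6, -1.2, 1.1]
finger_gap: 0.5
gripper_force: 1.5
```

Call:
{"method": "play_rows", "body": {
  "targets": [
    {"linear":[0.003,0,0],"twist":0,"hand":-1},
    {"linear":[0.003,0,0],"twist":0,"hand":-1},
    {"linear":[0.003,0,0],"twist":0,"hand":-1},
    {"linear":[0.002,0,0],"twist":0,"hand":-1},
    {"linear":[0.001,0,0],"twist":0,"hand":-1}
  ]
}}

```text
t: 5.23
tool_pos: [546.4, -58.7, 30.5]
tcp_rot: [3.139, -0.125, -0.0]
contact_force: [-3.7, -0.4, 0.6]
finger_gap: 0.3
gripper_force: 1.3
```

Call:
{"method": "play_rows", "body": {
  "targets": [
    {"linear":[0.001,0,0],"twist":0,"hand":-1},
    {"linear":[0.001,0,0],"twist":0,"hand":-1},
    {"linear":[0.001,0,0],"twist":0,"hand":-1},
    {"linear":[0.001,0,0],"twist":0,"hand":-1}
  ]
}}

```text
t: 5.57
tool_pos: [550.1, -59.0, 30.5]
tcp_rot: [3.139, -0.125, -0.0]
contact_force: [-1.4, -0.7, -0.1]
finger_gap: 0.6
gripper_force: 1.3
```

Call:
{"method": "play_rows", "body": {
  "targets": [
    {"linear":[0.001,0,0],"twist":0,"hand":-1},
    {"linear":[0.001,0,0],"twist":0,"hand":-1}
  ]
}}

```text
t: 5.73
tool_pos: [550.5, -59.1, 30.4]
tcp_rot: [3.139, -0.126, -0.005]
contact_force: [-13.1, 3.7, 8.0]
finger_gap: 0.3
gripper_force: 6.0
```

Call:
{"method": "play_rows", "body": {
  "targets": [
    {"linear":[0.0005,0,0],"twist":0,"hand":-1},
    {"linear":[0,0,0],"twist":0,"hand":-1}
  ]
}}

```text
t: 5.9
tool_pos: [550.4, -59.1, 30.3]
tcp_rot: [3.139, -0.126, -0.006]
contact_force: [-10.3, 3.1, 6.8]
finger_gap: 0.6
gripper_force: 5.3
```

Call:
{"method": "play_rows", "body": {
  "targets": [
    {"linear":[-0.005,0,0],"twist":0,"hand":-1},
    {"linear":[-0.015,0,0],"twist":0,"hand":-1},
    {"linear":[-0.015,0,0],"twist":0,"hand":-1},
    {"linear":[0,0,-0.025],"twist":0,"hand":-1},
    {"linear":[0,0,-0.025],"twist":0,"hand":-1},
    {"linear":[0,0,-0.025],"twist":0,"hand":-1},
    {"linear":[0,0,-0.025],"twist":0,"hand":-1},
    {"linear":[0,0,-0.025],"twist":0,"hand":-1},
    {"linear":[0,0,-0.025],"twist":0,"hand":-1},
    {"linear":[0,0,-0.025],"twist":0,"hand":-1},
    {"linear":[0,0,-0.025],"twist":0,"hand":-1},
    {"linear":[0.02,0,0],"twist":0,"hand":-1},
    {"linear":[0.02,0,0],"twist":0,"hand":-1},
    {"linear":[0.02,0,0],"twist":0,"hand":-1},
    {"linear":[0.01,0,0],"twist":0,"hand":-1},
    {"linear":[0,0,0],"twist":0,"hand":-1},
    {"linear":[0,0,0],"twist":0,"hand":-1},
    {"linear":[0,0,0],"twist":0,"hand":-1}
  ]
}}

```text
t: 7.4
tool_pos: [587.1, -61.9, 230.5]
tcp_rot: [-3.139, 0.125, 0.0]
contact_force: [-1.6, 0.0, 0.6]
finger_gap: 0.7
gripper_force: 0.0
```

```bash
python3 - <<'E'
from h import *
s=get_state(); c=cal("wrist"); im=read_camera("wrist"); print(s["tool_pos"])
save(im,"pics/w2.png"); h=cv2.cvtColor(im,cv2.COLOR_RGB2HSV)
for n_,img,cc in(("wrist",im,c),("top",read_camera("top"),cal("top")),("scene",read_camera("scene"),cal("scene"))):
  h=cv2.cvtColor(img,cv2.COLOR_RGB2HSV)
  for k,lo,hi,z in(("y",(22,90,90),(35,255,255),75),("r",(0,150,60),(6,255,255),45),("b",(105,150,40),(125,255,255),65)):
    n,l,st,ce=cv2.connectedComponentsWithStats(cv2.inRange(h,lo,hi))
    for i in range(1,n):
        p=ray(n_,*ce[i],z,cc)
        if st[i,4]>5 and 500<p[0]<750 and -150<p[1]<50: print(n_,k,st[i],ce[i].round(1),p.round(1), ray(n_,st[i][0]+(st[i][2]-1)/2,st[i][1]+(st[i][3]-1)/2,z,cc).round(1))
E
```

```text
[587.137234   -61.93042859 230.47116474]
wrist y [239  72  31  32 365] [253.6  87.5] [671.2 -68.2  75. ] [671.2 -68.6  75. ]
wrist r [246  81  16  16 194] [253.6  88. ] [671.  -68.2  45. ] [670.6 -68.   45. ]
wrist b [ 226  178   57   20 1034] [253.8 187.3] [572.4 -60.5  65. ] [572.1 -60.6  65. ]
top b [258 199  19   6  94] [266.7 201.8] [562.3 -59.4  65. ] [563.1 -60.4  65. ]
scene y [187 206  11   8  35] [192.2 209.5] [670.2 -70.   75. ] [670.6 -70.3  75. ]
scene b [227 195  10  14  52] [231.  201.7] [566.7 -58.1  65. ] [565.2 -58.3  65. ]
```

View pics/w2.png

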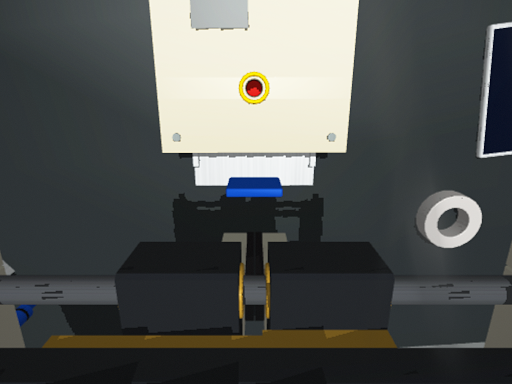

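The wrist view shows the tray home and the red button visible concentric with the yellow ring at (254,88). Next is the stylus.

Call:
{"method": "play_rows", "body": {
  "targets": [
    {"linear":[-0.0166,-0.0262,0],"twist":0,"hand":0},
    {"linear":[-0.0166,-0.0262,0],"twist":0,"hand":0},
    {"linear":[-0.0166,-0.0262,0],"twist":0,"hand":0},
    {"linear":[-0.0166,-0.0262,0],"twist":0,"hand":0},
    {"linear":[-0.0166,-0.0262,0],"twist":0,"hand":0},
    {"linear":[-0.0166,-0.0262,0],"twist":0,"hand":0},
    {"linear":[-0.0166,-0.0262,0],"twist":0,"hand":0},
    {"linear":[-0.0166,-0.0262,0],"twist":0,"hand":0},
    {"linear":[-0.0166,-0.0262,0],"twist":0,"hand":0},
    {"linear":[-0.0166,-0.0262,0],"twist":0,"hand":0},
    {"linear":[-0.0166,-0.0262,0],"twist":0,"hand":0},
    {"linear":[-0.0166,-0.0262,0],"twist":0,"hand":0},
    {"linear":[-0.0166,-0.0262,0],"twist":0,"hand":0},
    {"linear":[-0.0166,-0.0262,0],"twist":0,"hand":0},
    {"linear":[0,0,0],"twist":0,"hand":0},
    {"linear":[0,0,0],"twist":0,"hand":0},
    {"linear":[0,0,0],"twist":0,"hand":0}
  ]
}}

```text
t: 8.97
tool_pos: [384.9, 322.0, 230.7]
tcp_rot: [-3.139, 0.124, -0.0]
contact_force: [0.4, -0.3, -0.5]
finger_gap: 43.9
gripper_force: 0.0
```

```bash
python3 - <<'E'
from h import *
s=get_state(); c=cal("wrist"); im=read_camera("wrist"); print(s["tool_pos"],s["finger_gap"])
save(im,"pics/w3.png"); h=cv2.cvtColor(im,cv2.COLOR_RGB2HSV)
for k,lo,hi in(("o",(5,130,60),(16,255,255)),("b",(105,150,40),(125,255,255))):
    n,l,st,ce=cv2.connectedComponentsWithStats(cv2.inRange(h,lo,hi))
    for i in range(1,n):
        if st[i,4]>60 and st[i,1]<240: print(k,st[i],ce[i].round(1))
print(proj("wrist",(469.5,315.5,150),c),proj("wrist",(469.5,315.5,80),c))
E
```

```text
[384.87549527 321.95860607 230.71816605] 43.94943637879924
b [ 337   96   61   25 1036] [371.9 106.3]
b [257 165  23  51 801] [266.5 193.8]
(np.float64(253.85725481394303), np.float64(85.56594727146273)) (np.float64(253.86246837504902), np.float64(86.81095567777099))
```

View pics/w3.png

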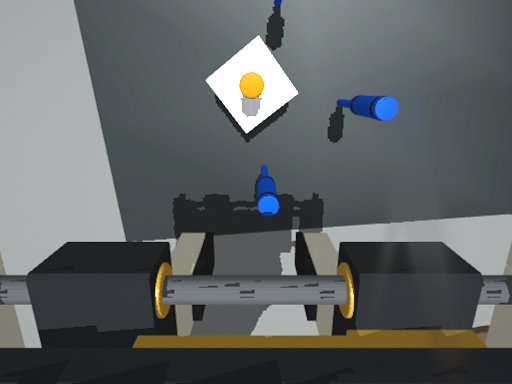

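The wrist view shows the orange disc at (251,85) on the stand, with blue discs at (385,108) and (268,204). All are clear of the fingers' path.

```bash
python3 - <<'E'
from h import *
c=cal("wrist"); im=cv2.cvtColor(cv2.imread("pics/w3.png"),cv2.COLOR_BGR2HSV)
m=cv2.inRange(im,(8,150,150),(22,255,255))[:130]
n,l,st,ce=cv2.connectedComponentsWithStats(m); i=1+st[1:,4].argmax(); print(st[i],ce[i])
p=ray("wrist",*ce[i],150,c); print(p)
print([ray("wrist",u,v,140,c).round(0) for u,v in((385,108),(268,204))])
s=get_state(); T=Ro.from_rotvec(s["tcp_rot"]).as_matrix(); p[2]=96; print(T.T@(p-s["tool_pos"]))
E
```

```text
[240  74  24  24 296] [250.83783784  88.79054054]
[467.8082691  317.33678619 150.        ]
[array([446., 219., 140.]), array([377., 311., 140.])]
[ 82.69553119  -2.3095034  134.74414499]
```

Call:
{"method": "play_rows", "body": {
  "targets": [
    {"linear":[0.017,-0.002,0],"twist":0,"hand":0},
    {"linear":[0.017,0,0],"twist":0,"hand":0},
    {"linear":[0.017,0,0],"twist":0,"hand":0},
    {"linear":[0.017,0,0],"twist":0,"hand":0},
    {"linear":[0.017,0,0],"twist":0,"hand":0},
    {"linear":[0,0,0],"twist":0,"hand":0},
    {"linear":[0,0,0.02],"twist":0,"hand":0},
    {"linear":[0,0,0.02],"twist":0,"hand":0},
    {"linear":[0,0,0.02],"twist":0,"hand":0},
    {"linear":[0,0,0.02],"twist":0,"hand":0},
    {"linear":[0,0,0.02],"twist":0,"hand":0},
    {"linear":[0,0,0.02],"twist":0,"hand":0},
    {"linear":[0,0,0.015],"twist":0,"hand":0},
    {"linear":[0,0,0],"twist":0,"hand":0},
    {"linear":[0,0,0],"twist":0,"hand":0}
  ]
}}

```text
t: 10.27
tool_pos: [470.1, 316.3, 95.4]
tcp_rot: [3.138, -0.127, -0.001]
contact_force: [1.1, 0.0, 0.4]
finger_gap: 44.0
gripper_force: 0.0
```

Call:
{"method": "play_rows", "body": {
  "targets": [
    {"linear":[0,0,0],"twist":0,"hand":-0.4},
    {"linear":[0,0,0],"twist":0,"hand":-0.5},
    {"linear":[0,0,0],"twist":0,"hand":-0.6},
    {"linear":[0,0,0],"twist":0,"hand":-0.7},
    {"linear":[0,0,0],"twist":0,"hand":-1},
    {"linear":[0,0,0],"twist":0,"hand":-1},
    {"linear":[0,0,0],"twist":0,"hand":-1},
    {"linear":[0,0,0],"twist":0,"hand":-1}
  ],
  "newtons": 40
}}

```text
t: 10.93
tool_pos: [470.3, 317.7, 96.2]
tcp_rot: [-3.139, 0.125, -0.001]
contact_force: [-1.1, -0.8, 5.7]
finger_gap: 17.4
gripper_force: 40.0
```

Call:
{"method": "play_rows", "body": {
  "targets": [
    {"linear":[0,0,-0.01],"twist":0,"hand":-1},
    {"linear":[0,0,-0.02],"twist":0,"hand":-1},
    {"linear":[0,0,-0.02],"twist":0,"hand":-1},
    {"linear":[0,0,-0.02],"twist":0,"hand":-1},
    {"linear":[0,0,-0.02],"twist":0,"hand":-1},
    {"linear":[0,0,-0.02],"twist":0,"hand":-1},
    {"linear":[0,0,-0.02],"twist":0,"hand":-1},
    {"linear":[0,0,0],"twist":0,"hand":-1},
    {"linear":[0,0,0],"twist":0,"hand":-1}
  ]
}}

```text
t: 11.68
tool_pos: [470.4, 317.9, 227.2]
tcp_rot: [-3.137, 0.125, -0.002]
contact_force: [-0.3, -0.0, -2.1]
finger_gap: 17.4
gripper_force: 40.0
```

```bash
python3 - <<'E'
from h import *
s=get_state(); print(s["tool_pos"],s["finger_gap"],s["contact_force"])
T=Ro.from_rotvec(s["tcp_rot"]).as_matrix(); p=np.array([671,-68.6,s["tool_pos"][2]]); print("to hole",T.T@(p-s["tool_pos"]))
im=read_camera("scene"); X=s["tool_pos"]
u,v=map(int,proj("scene",X)); print(u,v, "grip,tip pred",[np.round(proj("scene",X+[0,0,d]),1) for d in (54,19,-16,-86)])
save(cv2.resize(im[max(0,v-60):v+90,u-75:u+75],None,fx=4,fy=4,interpolation=cv2.INTER_CUBIC),"pics/s1.png")
E
```

```text
[470.3884843  317.86928101 227.15904038] 17.39705988285647 [-0.319035   -0.00751789 -2.0512416 ]
to hole [230.77461386 369.25093423  -0.55728101]
360 236 grip,tip pred [array([364.3, 216.6]), array([361.6, 229.8]), array([359. , 242.5]), array([354.2, 265.9])]
```

View pics/s1.png

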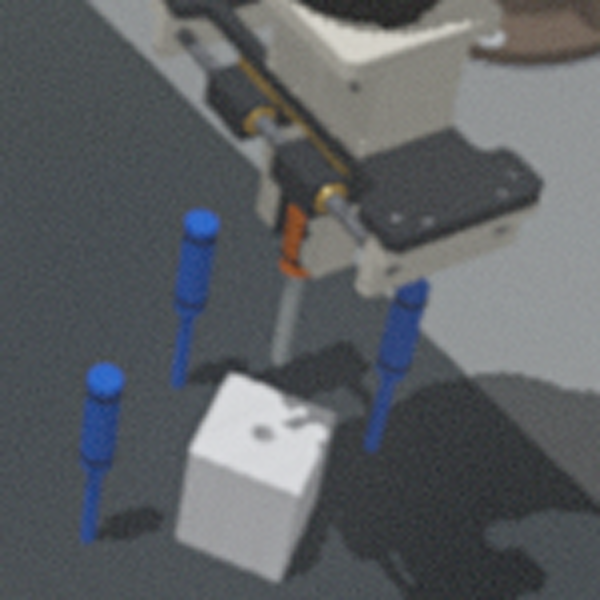

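The crop shows the stylus gripped upright, with the shoulder at (292,276) and the tip at (280,360), which matches the prediction. The stand is empty and the blue styli are untouched.

Call:
{"method": "play_rows", "body": {
  "targets": [
    {"linear":[0.0085,0.0132,0],"twist":0,"hand":-1},
    {"linear":[0.0165,0.0264,0],"twist":0,"hand":-1},
    {"linear":[0.0165,0.0264,0],"twist":0,"hand":-1},
    {"linear":[0.0165,0.0264,0],"twist":0,"hand":-1},
    {"linear":[0.0165,0.0264,0],"twist":0,"hand":-1},
    {"linear":[0.0165,0.0264,0],"twist":0,"hand":-1},
    {"linear":[0.0165,0.0264,0],"twist":0,"hand":-1},
    {"linear":[0.0165,0.0264,0],"twist":0,"hand":-1},
    {"linear":[0.0165,0.0264,0],"twist":0,"hand":-1},
    {"linear":[0.0165,0.0264,0],"twist":0,"hand":-1},
    {"linear":[0.0165,0.0264,0],"twist":0,"hand":-1},
    {"linear":[0.0165,0.0264,0],"twist":0,"hand":-1},
    {"linear":[0.0165,0.0264,0],"twist":0,"hand":-1},
    {"linear":[0.0165,0.0264,0],"twist":0,"hand":-1},
    {"linear":[0.008,0.0132,0],"twist":0,"hand":-1},
    {"linear":[0,0,0.02],"twist":0,"hand":-1},
    {"linear":[0,0,0.02],"twist":0,"hand":-1},
    {"linear":[0,0,0.01],"twist":0,"hand":-1},
    {"linear":[0,0,0],"twist":0,"hand":-1},
    {"linear":[0,0,0],"twist":0,"hand":-1}
  ]
}}

```text
t: 13.4
tool_pos: [670.5, -69.3, 175.0]
tcp_rot: [3.138, -0.124, -0.003]
contact_force: [0.5, -0.5, -0.1]
finger_gap: 17.4
gripper_force: 40.0
```

```bash
python3 - <<'E'
from h import *
s=get_state(); X=s["tool_pos"]; print(X,s["tcp_rot"])
cw=cal("wrist"); w=read_camera("wrist"); sc=read_camera("scene"); tp=read_camera("top")
for n,c in(("wrist",cw),("scene",cal("scene"))):
    print(n,"hole",np.round(proj(n,(671,-68.6,75),c),1),"tip",np.round(proj(n,X-[0,0,86],c),1))
a=cv2.resize(w[80:280,156:356],(500,500),interpolation=cv2.INTER_CUBIC)
b=cv2.resize(sc[160:235,150:225],(300,300),interpolation=cv2.INTER_CUBIC)
save(w,"pics/w4.png"); save(sc,"pics/s4.png")
o=np.zeros((500,800,3),np.uint8); o[:,:500]=a; o[:300,500:]=b; save(o,"pics/c4.png")
E
```

```text
[670.49058909 -69.25794583 174.96711975] [ 3.13845836e+00 -1.24413340e-01 -2.87884437e-03]
wrist hole [253.2 191.9] tip [254.1 197.7]
scene hole [192.1 210. ] tip [191.7 205.7]
```

View pics/c4.png

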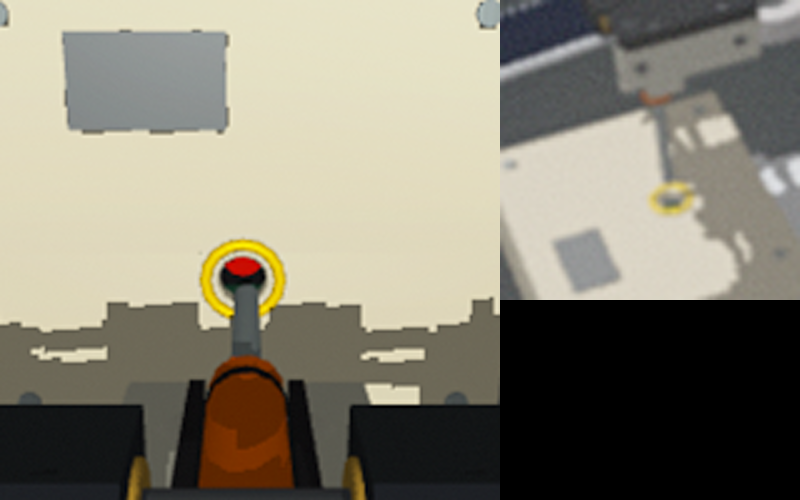

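The crop shows the ring at (242,280) with the red button inside, and the tip at about (246,296) just above and in line with it. That leaves about a 1 mm correction, then the descent.

Call:
{"method": "play_rows", "body": {
  "targets": [
    {"linear":[0.001,-0.0007,0],"twist":0,"hand":-1},
    {"linear":[0,0,0.005],"twist":0,"hand":-1},
    {"linear":[0,0,0.005],"twist":0,"hand":-1},
    {"linear":[0,0,0.005],"twist":0,"hand":-1},
    {"linear":[0,0,0.005],"twist":0,"hand":-1},
    {"linear":[0,0,0],"twist":0,"hand":-1}
  ],
  "newtons": 50
}}

```text
t: 14.05
tool_pos: [671.0, -68.9, 153.8]
tcp_rot: [3.139, -0.126, -0.004]
contact_force: [-0.0, -0.9, -0.6]
finger_gap: 17.3
gripper_force: 50.0
```

Call:
{"method": "play_rows", "body": {
  "targets": [
    {"linear":[0,0,0.005],"twist":0,"hand":-1},
    {"linear":[0,0,0.005],"twist":0,"hand":-1},
    {"linear":[0,0,0.005],"twist":0,"hand":-1},
    {"linear":[0,0,0.004],"twist":0,"hand":-1},
    {"linear":[0,0,0],"twist":0,"hand":-1},
    {"linear":[0,0,0],"twist":0,"hand":-1}
  ]
}}

```text
t: 14.55
tool_pos: [671.8, -68.9, 136.2]
tcp_rot: [3.139, -0.125, -0.001]
contact_force: [0.9, -0.8, -0.3]
finger_gap: 17.2
gripper_force: 50.0
```

Call:
{"method": "play_rows", "body": {
  "targets": [
    {"linear":[0,0,0.002],"twist":0,"hand":-1},
    {"linear":[0,0,0.002],"twist":0,"hand":-1},
    {"linear":[0,0,0.002],"twist":0,"hand":-1},
    {"linear":[0,0,0],"twist":0,"hand":-1},
    {"linear":[0,0,0],"twist":0,"hand":-1}
  ]
}}

```text
t: 14.97
tool_pos: [672.2, -68.7, 130.9]
tcp_rot: [3.139, -0.125, 0.001]
contact_force: [0.4, -0.2, 1.2]
finger_gap: 17.3
gripper_force: 50.0
```

Call:
{"method": "play_rows", "body": {
  "targets": [
    {"linear":[0,0,0.001],"twist":0,"hand":-1},
    {"linear":[0,0,0.001],"twist":0,"hand":-1},
    {"linear":[0,0,0.001],"twist":0,"hand":-1},
    {"linear":[0,0,0],"twist":0,"hand":-1}
  ]
}}

```text
t: 15.3
tool_pos: [672.2, -68.8, 127.7]
tcp_rot: [3.139, -0.125, 0.001]
contact_force: [0.5, 1.1, 3.8]
finger_gap: 17.1
gripper_force: 50.0
```

Call:
{"method": "play_rows", "body": {
  "targets": [
    {"linear":[0,0,0.001],"twist":0,"hand":-1},
    {"linear":[0,0,0.001],"twist":0,"hand":-1},
    {"linear":[0,0,0],"twist":0,"hand":-1}
  ]
}}

```text
t: 15.55
tool_pos: [672.3, -68.8, 126.2]
tcp_rot: [3.139, -0.125, 0.001]
contact_force: [-0.7, 0.2, 6.1]
finger_gap: 16.9
gripper_force: 50.0
```

Call:
{"method": "play_rows", "body": {
  "targets": [
    {"linear":[0,0,0.001],"twist":0,"hand":-1},
    {"linear":[0,0,0],"twist":0,"hand":-1},
    {"linear":[0,0,0],"twist":0,"hand":-1}
  ]
}}

```text
t: 15.8
tool_pos: [672.5, -68.9, 126.0]
tcp_rot: [3.139, -0.124, 0.003]
contact_force: [-1.7, 0.7, 9.5]
finger_gap: 17.3
gripper_force: 50.0
```

Call:
{"method": "play_rows", "body": {
  "targets": [
    {"linear":[0,0,0.001],"twist":0,"hand":-1},
    {"linear":[0,0,0],"twist":0,"hand":-1},
    {"linear":[0,0,0],"twist":0,"hand":-1},
    {"linear":[0,0,0],"twist":0,"hand":-1},
    {"linear":[0,0,0],"twist":0,"hand":-1},
    {"linear":[0,0,0],"twist":0,"hand":-1}
  ]
}}

```text
t: 16.3
tool_pos: [672.7, -69.0, 125.9]
tcp_rot: [3.139, -0.124, 0.004]
contact_force: [-3.1, 0.8, 15.5]
finger_gap: 16.9
gripper_force: 50.0
```

```bash
python3 - <<'E'
from h import *
im=read_camera("wrist"); s=get_state(); print(s["tool_pos"],s["contact_force"],s["finger_gap"])
save(im,"pics/w5.png")
E
```

```text
[672.69148374 -68.95952232 125.91601869] [-3.48805416  0.46486739 15.54847844] 17.40435874562758
```

View pics/w5.png

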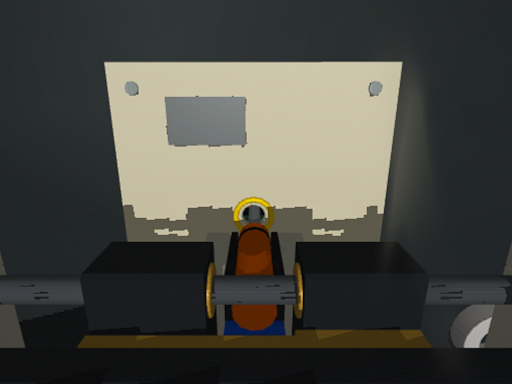

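The shank stands through the ring at (254,213). The force is steady at 15.5 N, with the button at its stop after 5 mm of travel.

```bash
python3 -c "
from station import *
print(hand_in())"
```

```text
the job is handed in; nothing more can be done
None
```

The tray is pushed fully home, and the stylus is still gripped with its tip through the yellow-ringed hole, holding the reset button at its stop (about 15 N). I kept clear of the spool, phone and jar, and the job is handed in at about 16 s; no verdict came back.

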